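Wind the glass bar up and hold it slanted for inspection

ROBOT

A 6-joint arm with a two-finger parallel gripper is mounted at the origin on a cart in front of the work surface, level with it; the furniture and walls round the work are solid. World frame = base frame: x ahead of the robot, y to its left, z up, the work surface at z = 0. Lengths are in m, angles in rad, forces in N, time in s.
With the tool pointing down it reaches from about 0.4 to 0.925 m from the base axis. Payload 3.4 kg.
Tool frame: the origin (TCP) lies between the finger pads; the fingertips stand 8 mm ahead of it and the grasp point (between the pads) lies 11 mm behind it; z points along the fingers, x is the direction in which the jaws open and shut, and the axes are right-handed (so a half turn about z gives the same grasp; the last joint's range is limited). The gripper opens to 85 mm and grips with 20 to 120 N. Pads are 22 mm wide; open, the fingers measure 114 mm over their backs; the gripper's body (76 mm by 85 mm) begins 54 mm behind the grasp point. The pads swing forward as they close: fully open they stand 13 mm farther back than shut.
Start: joints at [1.252, 0.307, 1.506, -0, 1.328, -0.073], TCP at [0.14, 0.558, 0.239] pointing down, gripper open.
Joint ranges: [-3.12, 3.12], [-1.05, 2.28], [0.14, 2.33], [-1.42, 4.57], [0.1, 2.73], [-2.68, 2.68]. Speed limits (rad/s): [2.57, 2.57, 3.14, 3.14, 3.14, 3.14].

INTERFACE

Orientations are given as a unit quaternion [x, y, z, w].
In Python, from cell import ctrl, eyes, job gives the robot as it stands. The module is installed in compiled form; this text tells all that it offers.
- The arm moves only by the shell command python3 -m crank 'ROWS' [FORCE]. ROWS is JSON, a list of rows, each a list of 7 numbers: the opening, from -1 (shut) to 1 (fully open), then the shift along the tool's x, y, z in units of 30 mm (1.0 is 30 mm), then the turn, a rotation vector about the tool's x, y, z in units of 8 degrees (1.0 is 8 degrees). In form: [[gripper, tx, ty, tz, wx, wy, wz], ...]. A call has 1 to 8 rows; each row shifts and turns the pose as measured when the row begins, along the tool's axes as they then stand; what a row does not reach is not made up. A row lasts 1/10 s, in which the tool goes at most 50 mm and 8.59 degrees, less where a joint would pass 70% of its speed; a pose out of reach is approached as far as the arm can. A call is refused whole if a number of a shift passes 1 or a number of a turn 1, either way. A call with a gripper value outside its range is refused whole. The fingers move at their own pace and stop on an object; FORCE is the grip in N (left out, the last holds). Time passes only in rows, so rows that do not move let the fingers close. It gives the time, the measured TCP pose, the force and the opening at its end, in the units of the state.
- ctrl.get_state(): the state, without advancing time (a new reading comes with each control period).
- eyes.camera(name): name is "scene" or "top" or "wrist"; returns the picture (400x640x3 uint8, red, green, blue); there is no depth.
- eyes.calibration(name): a dict with "camera_matrix" (3x3 intrinsics, pixels), "k1" (the pictures are not rectified: a ray, as slopes to the right and down, at radius r is drawn at 1 + k1 r^2 times it, then the intrinsics apply), "xyz" and "orientation" of the camera in the world; the wrist camera has in their place "T_tool_cam" (4x4, takes a point from camera to tool coordinates, whose origin is the TCP and whose axes are the tool frame's). Camera axes: x right, y down, z forward; pixel columns grow to the right and rows downward; lengths in m; the calibration is good to about 2 mm. A picture is of the moment at which its call begins: read the wrist's pose just before it. calibration takes no time and is no camera call.
- job.hand_in(): hands the job in, once; it reports no verdict.
The state is a dict: "clock": time; "joint_positions": joint angles; "joint_vel": joint speeds; "joint_torque": joint torques, N m; "eef_pos": TCP position; "tool_rot": TCP orientation; "force": force on the tool from outside, world axes, zero at the start; "moment": the same for the moment, N m; "grip_width": opening from 0.0 (shut) to 1.0 (fully open).
Only numpy, scipy, OpenCV 4.12 (cv2) and the standard library are available. Lean on these libraries where they do the work, as an engineer would, in place of code of your own. Each camera call takes 0.05 s, during which the arm holds its last target.

TASK

Wind the red-handled crank of the bench holder clockwise, seen from above, two full turns or on to its stop, so that the lift brings the blue glass bar up out of its well. Then draw the bar straight up out of the holder, lean it over to about 45 degrees from upright, and finish while still holding it still in the air like that, all of it at least a hand's breadth (8 cm) above the top of the holder. Leave the hand pad, the suction dop and the brass weight where they stand.

Things in the scene. Friction and masses are not known exactly. Their poses are not given: they have to be found in the camera images.
- holder: screw-lift holder, fixed to the bench: dark steel base plate 110 x 220 x 12 mm; origin at the centre of its underside. On the +y side of its frame stands an aluminium tower 60 (x) x 54 (y) mm, top at height 120 mm, its centre 70 mm along +y; on the -y side a green column 42 mm wide, centre 70 mm along -y, carries the crank. A low green gear case (42 mm high) joins them
- well_mouth (a point): centre of the mouth of the rectangular well in the top of the tower, 120 mm above the bench. The well is vertical, 28.5 mm along the holder's x and 21.5 mm along its y; the bar stands in it with 1.7 mm play a side
- crank_axis (a point): point on the vertical axis of the crank, at the grip height of the handle (150 mm above the bench)
- crank_knob (a point): grip point on the crank's upright red handle, a freely spinning sleeve 18 mm in diameter, from 120 to 162 mm above the bench; the point is on its centre line at 150 mm height, 40 mm from the crank axis. The steel crank arm below it (14 mm wide) has its upper face at 119 mm
- crank (a joint): angle of the crank in rad, growing clockwise seen from above; starts somewhere from 0 to 0.8, hard stop at 13.8 (2.2 turns). Friction about 1.5 N at the handle; it stays where it is left. Each rad raises the lift 3.6 mm
- lift (a joint): height of the lift under the bar above its lowest place, m (0 to 0.050). At 0 the bar's top is 6 mm below the well's mouth, at 0.0495 it stands 43 mm out
- bar: blue glass bar 25 x 100 x 18 mm (its own x, y, z), about 0.14 kg, standing upright in the well with its y axis up; x and z lie along the holder's x and -y. Origin at the middle of its length and width, on one 25 mm wide face (the z = 0 face)
- bar_top (a point): centre of the end face of the bar that points up at the start
- bar_low (a point): centre of the end face of the bar that points down at the start
- pad: black hand pad with green edge, 55 x 90 x 22 mm, loose bystander, origin under its centre
- dop: suction dop, black rubber foot 52 mm wide with wooden stem, 62 mm high, loose bystander, origin under its centre
- weight: brass weight 42 mm wide, 38 mm high, loose bystander, origin under its centre

How it is judged:
On the way, in this order (a step that is already met when the one before it is completed fails the run):
1. the crank has been wound clockwise two full turns from its lowest place, with the bar still in the well (value of joint crank above 12.2 rad and height (world z) of bar_low below 0.09 m), for 0.1 s.
2. the bar has been drawn straight up clear of the holder in the grip (height (world z) of bar_low above 0.122 m and angle between bar's own y axis and vertical below 0.35 rad and contact force between bar and the fingers above 0.5 N).
At the end, for the whole second after the job is handed in: the bar is held still in the fingers, touching nothing of the holder, leaning 32 to 58 degrees from upright with its first top end still uppermost, both ends more than 185 mm above the bench (65 mm above the holder's top); the crank is still wound up (over 11.9 rad) (height (world z) of each of bar_low, bar_top above 0.185 m and angle between bar's own y axis and vertical between 0.56 and 1.01 rad and contact force between bar and the fingers above 0.5 N and contact force between bar and holder below 0.1 N and linear speed of bar below 0.03 m/s and angular speed of bar below 0.2 rad/s and value of joint crank above 11.9 rad); the arm keeps its last pose, push and grip.
It fails at once if a bystander (hand pad, suction dop, brass weight) is moved more than 3 cm (distance of any of pad, dop, weight from where it was at the start of the episode above 0.03 m).
It also fails if it takes over 69 s, if anything falls off the work surface, if the arm or the gripper's body presses on something with over 40 N, if the wrist force passes 120 N, or if a joint passes its speed limit or range.

## Working session

There is one attempt and no reset: what is moved stays moved. The work goes in short steps, Python scripts to look and compute and a shell command to move; the robot and the scene stay as the last step left them, time stands still between calls to the robot, and variables do not carry over. Pictures are saved under pics/ and viewed, and the job is handed in when it is done.

```bash
ls; mkdir -p pics; python3 - <<'E'
from cell import ctrl, eyes, job
import cv2
s=ctrl.get_state(); print(s)
for n in ["scene","top","wrist"]:
    c=eyes.calibration(n); print(n,c)
    im=eyes.camera(n); cv2.imwrite(f"pics/{n}0.png",im[:,:,::-1])
E
```

```text
pics
{'clock': 0.0, 'joint_positions': array([ 1.25148389e+00,  3.07600677e-01,  1.50769494e+00,  3.17680312e-06,
        1.32838705e+00, -7.35107588e-02]), 'joint_vel': array([-1.35895841e-03, -1.45148419e-03, -1.19762417e-05, -8.91120413e-04,
        5.40942131e-04, -6.46302569e-04]), 'joint_torque': array([ 1.17714433e-03, -4.57532501e+01, -2.51914895e+01, -9.22702657e-05,
        1.33014203e-02,  1.37131667e-05]), 'eef_pos': array([0.13972911, 0.55705457, 0.23835704]), 'tool_rot': array([ 7.88458422e-01,  6.15087169e-01, -8.69781919e-04,  5.79237686e-04]), 'force': array([-0.167158  ,  0.79440984, -1.17928707]), 'moment': array([-0.06976892,  0.00973503, -0.02259831]), 'grip_width': 0.992278158415976}
scene {'camera_matrix': array([[398.45838737,   0.        , 319.48824538],
       [  0.        , 398.45838737, 201.10663297],
       [  0.        ,   0.        ,   1.        ]]), 'k1': -0.10343601860381024, 'xyz': array([ 0.22958516, -0.58508999,  0.83506186]), 'orientation': array([ 0.89885812, -0.23494707,  0.09420918, -0.35774096])}
top {'camera_matrix': array([[401.99139757,   0
[... 152 characters left out ...]
3555, 'xyz': array([ 0.31748428, -0.01952573,  1.24151117]), 'orientation': array([ 0.70561013, -0.70185101,  0.06864393, -0.06933626])}
wrist {'camera_matrix': array([[290.33261351,   0.        , 314.1373198 ],
       [  0.        , 290.33261351, 198.46464638],
       [  0.        ,   0.        ,   1.        ]]), 'k1': -0.004394112257289628, 'T_tool_cam': array([[ 9.99999756e-01, -4.47637670e-04,  5.37204270e-04,
         1.92406689e-03],
       [ 2.73986012e-04,  9.57643506e-01,  2.87956315e-01,
        -7.35082851e-02],
       [-6.43350275e-04, -2.87956098e-01,  9.57643395e-01,
        -1.34526257e-01],
       [ 0.00000000e+00,  0.00000000e+00,  0.00000000e+00,
         1.00000000e+00]])}
```

View pics/scene0.png

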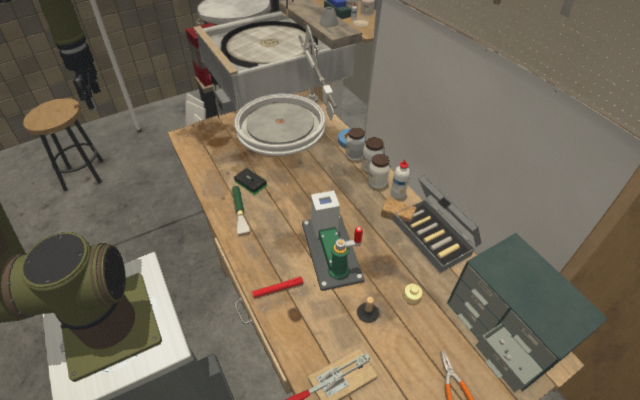

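View pics/top0.png

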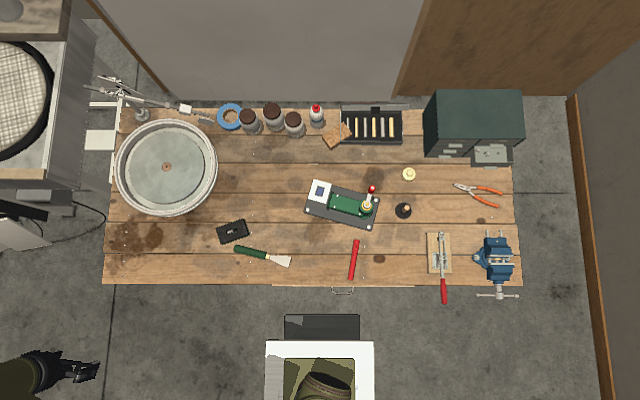

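View pics/wrist0.png

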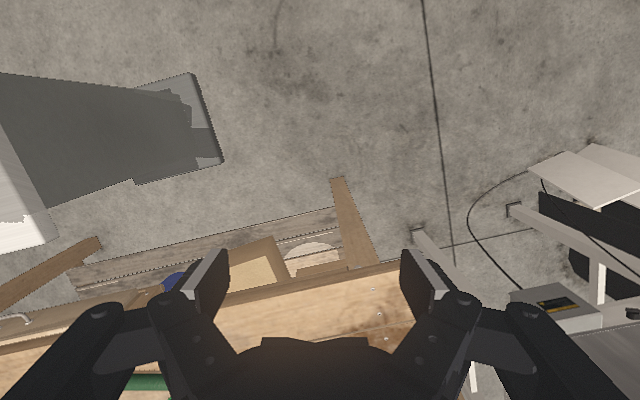

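```bash
cat > h.py <<'E'
import numpy as np, cv2
from scipy.spatial.transform import Rotation as R
from cell import ctrl, eyes, job
def campose(n,s=None):
    c=eyes.calibration(n)
    if n=="wrist":
        s=s or ctrl.get_state()
        T=np.eye(4);T[:3,:3]=R.from_quat(s["tool_rot"]).as_matrix();T[:3,3]=s["eef_pos"]
        T=T@c["T_tool_cam"]; return c,T[:3,:3],T[:3,3]
    return c,R.from_quat(c["orientation"]).as_matrix(),np.array(c["xyz"])
def ray(n,uv,s=None):
    c,Rm,p=campose(n,s)
    K=np.array(c["camera_matrix"])
    d=np.array([c["k1"],0,0,0,0.])
    q=cv2.undistortPoints(np.array([[uv]],float),K,d)[0,0]
    v=Rm@np.array([q[0],q[1],1]);return p,v/np.linalg.norm(v)
def onz(n,uv,z,s=None):
    p,v=ray(n,uv,s);return p+v*(z-p[2])/v[2]
def proj(n,P,s=None):
    c,Rm,p=campose(n,s)
    K=np.array(c["camera_matrix"]);d=np.array([c["k1"],0,0,0,0.])
    return cv2.projectPoints(np.atleast_2d(np.array(P,float)),cv2.Rodrigues(Rm.T)[0],-Rm.T@p,K,d)[0][:,0]
def tri(*rs):
    A=np.zeros((3,3));b=np.zeros(3)
    for p,v in rs:
        M=np.eye(3)-np.outer(v,v);A+=M;b+=M@p
    return np.linalg.solve(A,b)
E
python3 - <<'E'
import cv2
a=cv2.imread("pics/scene0.png")[180:300,280:400];cv2.imwrite("pics/sc_crop.png",cv2.resize(a,(600,600),interpolation=cv2.INTER_CUBIC))
a=cv2.imread("pics/top0.png")[165:245,290:410];cv2.imwrite("pics/tp_crop.png",cv2.resize(a,(780,520),interpolation=cv2.INTER_CUBIC))
E
```

```text
(no output)
```

View pics/sc_crop.png

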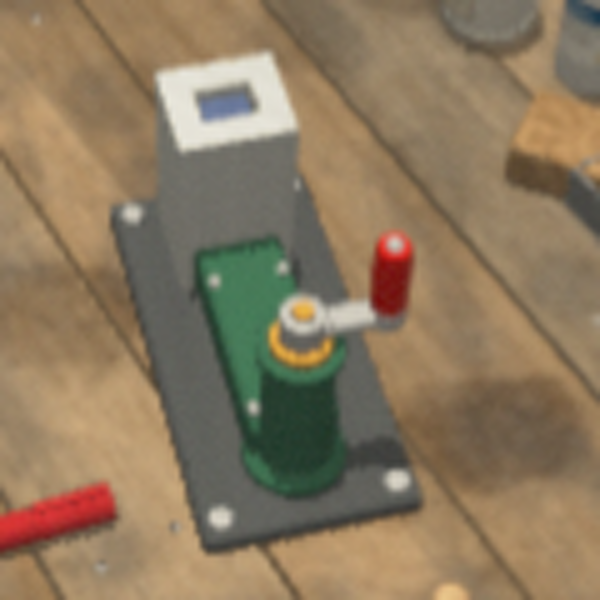

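View pics/tp_crop.png

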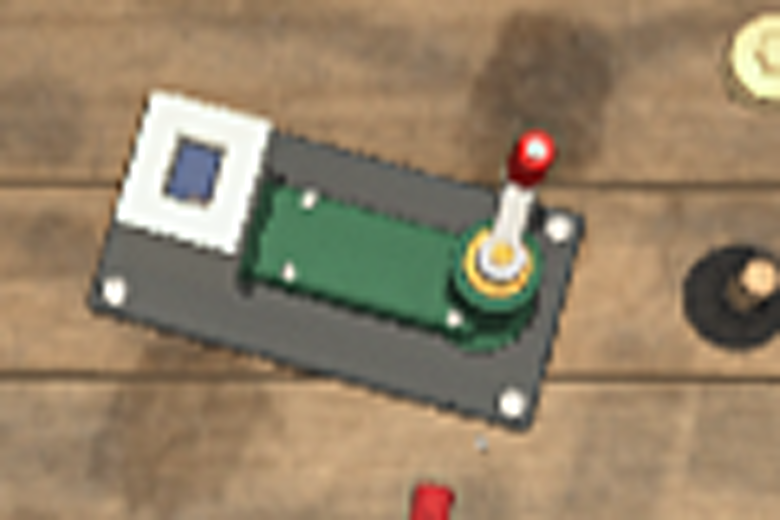

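```bash
python3 - <<'E'
from h import *
for n,f,(ox,oy,sc) in [("scene","pics/scene0.png",(280,180,5)),("top","pics/top0.png",(290,165,6.5))]:
    im=cv2.imread(f);hsv=cv2.cvtColor(im,cv2.COLOR_BGR2HSV)
    # tower
    m=((hsv[...,2]>165)&(hsv[...,1]<45)).astype(np.uint8)
    x0,y0=(310,188) if n=="scene" else (305,175)
    mm=np.zeros_like(m);mm[y0:y0+30,x0:x0+35]=m[y0:y0+30,x0:x0+35]
    cs,_=cv2.findContours(mm,cv2.RETR_EXTERNAL,cv2.CHAIN_APPROX_NONE)
    c=max(cs,key=cv2.contourArea);q=cv2.boxPoints(cv2.minAreaRect(c));h=cv2.approxPolyDP(c,3,True)[:,0]
    print(n,"tower quad",h.tolist())
    P=np.array([onz(n,p,.12) for p in h]);print(P.round(4).tolist(),P.mean(0))
    b=((hsv[...,0]>105)&(hsv[...,0]<130)&(hsv[...,1]>80)).astype(np.uint8)
    mm[:]=0;mm[y0:y0+30,x0:x0+35]=b[y0:y0+30,x0:x0+35];M=cv2.moments(mm,True);uv=(M["m10"]/M["m00"],M["m01"]/M["m00"]);print("bartop",uv,onz(n,uv,.114))
    r=(((hsv[...,0]<8)|(hsv[...,0]>172))&(hsv[...,1]>150)).astype(np.uint8)
    x1,y1=(350,222) if n=="scene" else (362,180)
    mm[:]=0;mm[y1:y1+25,x1:x1+20]=r[y1:y1+25,x1:x1+20];ys,xs=np.nonzero(mm);print("red",xs.mean(),ys.mean(),len(xs))
S=lambda x,y:(280+(x+.5)/5-.5,180+(y+.5)/5-.5);T=lambda x,y:(290+(x+.5)/6.5-.5,165+(y+.5)/6.5-.5)
for nm,a,b in [("knobtop",(395,243),(537,150)),("hub",(302,310),(502,257)),]:
    print(nm,tri(ray("scene",S(*a)),ray("top",T(*b))), onz("scene",S(*a),.162),onz("top",T(*b),.162))
for nm,a,b,z in [("base1",(205,550),(525,430),.012),("base2",(422,505),(583,215),.012),("base3",(113,208),(92,308),.012)]:
    print(nm,onz("scene",S(*a),z),onz("top",T(*b),z))
print("corners",[onz("scene",S(*a),.12).round(4) for a in [(157,72),(272,53),(298,132),(178,150)]])
print("corners",[onz("top",T(*a),.12).round(4) for a in [(150,90),(272,125),(240,255),(115,222)]])
E
```

```text
scene tower quad [[333, 190], [311, 195], [316, 209], [338, 205]]
[[0.6108, 0.0216, 0.12], [0.5536, 0.0333, 0.12], [0.5415, -0.0143, 0.12], [0.595, -0.0291, 0.12]] [0.57521    0.00285205 0.12      ]
bartop (326.0, 201.0) [0.57895535 0.00183297 0.114     ]
red 357.59375 235.13541666666666 96
top tower quad [[314, 179], [308, 198], [325, 203], [331, 184]]
[[0.6072, 0.0188, 0.12], [0.5512, 0.0353, 0.12], [0.537, -0.0133, 0.12], [0.5926, -0.0301, 0.12]] [0.57199327 0.0026742  0.12      ]
bartop (319.0, 191.11111111111111) [0.57288015 0.00423692 0.114     ]
red 371.02564102564105 189.35897435897436 39
knobtop [ 0.57411122 -0.14384893  0.16357608] [ 0.57700675 -0.1431426   0.162     ] [ 0.57254325 -0.14331085  0.162     ]
hub [ 0.53516559 -0.13205146  0.12718352] [ 0.52232008 -0.15469555  0.162     ] [ 0.52624951 -0.12782815  0.162     ]
base1 [ 0.47345625 -0.15844963  0.012     ] [ 0.47199549 -0.15257033  0.012     ]
base2 [ 0.57649958 -0.1881264   0.012     ] [ 0.57602259 -0.18207599  0.012     ]
base3 [0.53425751 0.05099342 0.012     ] [0.52942487 0.0531617  0.012     ]
corners [array([0.5553, 0.0364, 0.12  ]), array([0.6126, 0.0197, 0.12  ]), array([ 0.5958, -0.0334,  0.12  ]), array([ 0.5389, -0.0151,  0.12  ])]
corners [array([0.6088, 0.0227, 0.12  ]), array([ 0.5932, -0.0313,  0.12  ]), array([ 0.5347, -0.0175,  0.12  ]), array([0.5491, 0.0373, 0.12  ])]
```

```bash
python3 -m crank '[[0.2,-0.6,1,0,0,0,0],[0.2,-0.7,1,0,0,0,0],[0.2,-0.7,1,0,0,0,0],[0.2,-0.7,1,0,0,0,0],[0.2,-0.8,1,0,0,0,0],[0.2,-0.8,1,0,0,0,0],[0.2,-0.9,1,0,0,0,0],[0.2,-0.9,1,0,0,0,0]]' 40
```

```text
clock: 0.95
eef_pos: [0.3315, 0.3177, 0.2358]
tool_rot: [0.785, 0.619, -0.002, -0.0]
force: [1.2, 0.9, 0.0]
grip_width: 0.602
```

```bash
python3 -m crank '[[0.2,-1,0.9,0,0,0,0],[0.2,-1,0.9,0,0,0,0],[0.2,-1,0.9,0,0,0,0],[0.2,-1,0.9,0,0,0,0],[0.2,-1,0.9,0,0,0,0],[0.2,-1,0.9,0,0,0,0],[0.2,-1,0.8,0,0,0,0],[0.2,-1,0.7,0,0,0,0]]' 40
python3 -m crank '[[0.2,-1,0.9,0,0,0,0],[0.2,-1,0.9,0,0,0,0],[0.2,-0.8,0.8,0,0,0,0],[0.2,0,0,0,0,0,0]]' 40
python3 - <<'E'
from h import *
s=ctrl.get_state();im=eyes.camera("wrist");cv2.imwrite("pics/w1.png",im[:,:,::-1]);np.save("w1.npy",np.r_[s["eef_pos"],s["tool_rot"]])
print(s["eef_pos"],s["tool_rot"],s["grip_width"],s["joint_positions"])
ex=np.array([np.cos(np.radians(-15.9)),np.sin(np.radians(-15.9)),0])
print(proj("wrist",[[.5745,-.1435,.162],[.535,-.132,.127],[.5735,.0025,.12]],s))
E
```

```text
clock: 1.75
eef_pos: [0.4811, 0.0232, 0.2352]
tool_rot: [0.785, 0.619, -0.001, -0.0]
force: [-0.8, -0.2, -0.4]
grip_width: 0.596
clock: 2.15
eef_pos: [0.5401, -0.0859, 0.2342]
tool_rot: [0.787, 0.617, -0.002, 0.001]
force: [-0.1, 0.3, 0.2]
grip_width: 0.601
[ 0.54013087 -0.08589164  0.23421385] [ 7.86989002e-01  6.16964504e-01 -1.67677136e-03  5.48551916e-04] 0.6013267889314884 [-0.23273431  0.27259771  1.57102639 -0.00343175  1.29920318 -1.56157359]
[[252.40558693 268.34154568]
 [259.73667047 206.04268486]
 [416.00447879 209.26565558]]
```

View pics/w1.png

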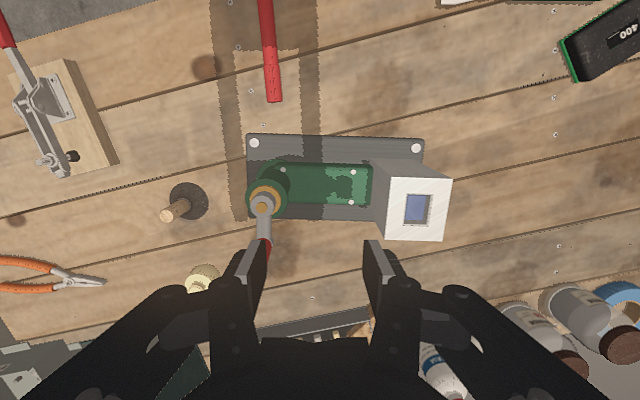

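```bash
python3 - <<'E'
from h import *
v=np.load("w1.npy");s={"eef_pos":v[:3],"tool_rot":v[3:]}
im=cv2.imread("pics/w1.png");g=cv2.cvtColor(im,cv2.COLOR_BGR2HSV)
m=((g[...,2]>150)&(g[...,1]<45)).astype(np.uint8);mm=np.zeros_like(m);mm[165:248,375:460]=m[165:248,375:460]
b=((g[...,0]>105)&(g[...,0]<130)&(g[...,1]>70)).astype(np.uint8);b2=np.zeros_like(b);b2[180:240,395:440]=b[180:240,395:440]
c=max(cv2.findContours(mm,0,1)[0],key=cv2.contourArea);h=cv2.boxPoints(cv2.minAreaRect(c))
P=np.array([onz("wrist",p,.12,s) for p in h]);print(h.tolist(),P.round(4).tolist(),P.mean(0))
c=max(cv2.findContours(b2,0,1)[0],key=cv2.contourArea);r=cv2.minAreaRect(c);print(r,[onz("wrist",p,.116,s).round(4).tolist() for p in cv2.boxPoints(r)],onz("wrist",r[0],.116,s))
for z in(.125,.13,.135):print(onz("wrist",(264,203),z,s),onz("top",(290+502.5/6.5-.5,165+257.5/6.5-.5),z))
Rm=R.from_quat(s["tool_rot"]).as_matrix()
print(Rm.T@(np.array([.5745,-.1435,.234])-v[:3])/.03, np.degrees(np.arctan2(Rm[1,0],Rm[0,0])))
E
```

```text
[[383.7624816894531, 238.98870849609375], [386.8122253417969, 174.94345092773438], [452.2353210449219, 178.058837890625], [449.1855773925781, 242.10409545898438]] [[0.5955, -0.0309, 0.12], [0.536, -0.0178, 0.12], [0.5524, 0.0374, 0.12], [0.6132, 0.0281, 0.12]] [0.57424771 0.00422111 0.12      ]Traceback (most recent call last):
  File "<stdin>", line 8, in <module>
ValueError: max() iterable argument is empty
```

```bash
python3 -m crank '[[0.2,-0.8,0.8,0,0,0,0],[0.2,-0.75,0.75,0,0,0,0],[0.2,0,0,0,0,0,0]]' 40
python3 - <<'E'
from h import *
s=ctrl.get_state();im=eyes.camera("wrist");cv2.imwrite("pics/w2.png",im[:,:,::-1]);np.save("w2.npy",np.r_[s["eef_pos"],s["tool_rot"]])
Rm=R.from_quat(s["tool_rot"]).as_matrix()
print(s["eef_pos"],Rm.round(4),s["grip_width"])
print(proj("wrist",[[.5745,-.1435,.162],[.5355,-.1315,.13],[.574,.0033,.12]],s))
print(Rm.T@(np.array([.5745,-.1435,.234])-s["eef_pos"])/.03)
E
```

```text
clock: 2.5
eef_pos: [0.5707, -0.1383, 0.2326]
tool_rot: [0.786, 0.618, -0.003, -0.004]
force: [-0.3, -0.1, -0.0]
grip_width: 0.6
[ 0.57065299 -0.13829749  0.23262276] [[ 0.236   0.9717 -0.0087]
 [ 0.9717 -0.236   0.0021]
 [ 0.     -0.009  -1.    ]] 0.600345484498404
[[305.94407895 220.56287675]
 [309.55769945 160.28868582]
 [472.36490138 164.97396121]]
[-0.13824885  0.16512445 -0.04739256]
```

View pics/w2.png

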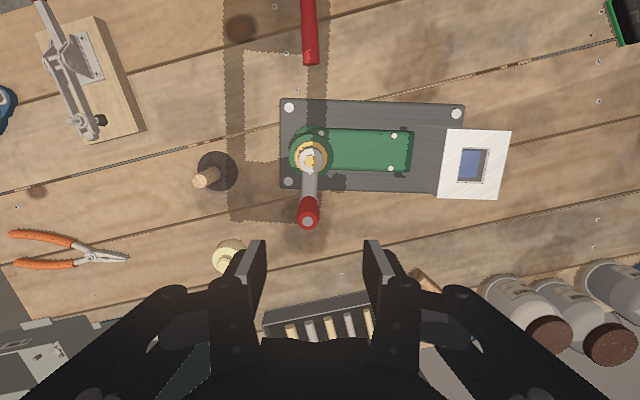

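```bash
python3 -m crank '[[0,-0.1,0.15,0.6,0,0,0],[0,0,0,0.8,0,0,0],[0,0,0,0.8,0,0,0],[0,0,0,0.5,0,0,0],[0,0,0,0.2,0,0,0]]' 30
python3 - <<'E'
from h import *
s=ctrl.get_state();im=eyes.camera("wrist");cv2.imwrite("pics/w3.png",im[:,:,::-1]);
Rm=R.from_quat(s["tool_rot"]).as_matrix()
print(s["eef_pos"],Rm.round(4),s["grip_width"],s["force"])
print(Rm.T@(np.array([.5745,-.1423,.141])-s["eef_pos"])/.03)
E
```

```text
clock: 3.05
eef_pos: [0.5676, -0.1311, 0.1445]
tool_rot: [0.784, 0.62, -0.002, -0.007]
force: [-0.4, 0.3, -0.4]
grip_width: 0.5
[ 0.56759758 -0.13112848  0.14452767] [[ 0.2307  0.9729 -0.0124]
 [ 0.973  -0.2306  0.0083]
 [ 0.0052 -0.0139 -0.9999]] 0.4998613583928296 [-0.38434413  0.33645114 -0.35426243]
[-0.30986967  0.3113707   0.11163878]
```

View pics/w3.png

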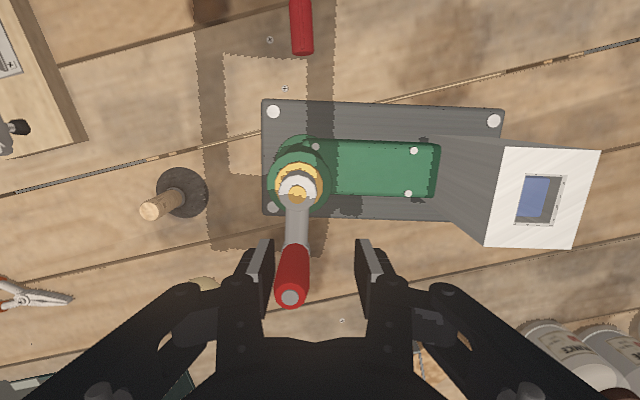

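```bash
python3 -m crank '[[0,-0.31,0.31,0.11,-0.1,-0.04,0],[0,0,0,0,0,0,0]]' 30
cat > st.py <<'E'
from h import *
import sys
s=ctrl.get_state();Rm=R.from_quat(s["tool_rot"]).as_matrix()
print(s["clock"],s["eef_pos"].round(4),Rm[:,0].round(4),Rm[:,2].round(4),round(s["grip_width"],3),s["force"].round(1))
if len(sys.argv)>3: print((Rm.T@(np.array(list(map(float,sys.argv[1:4])))-s["eef_pos"])/.03).round(3))
ax=np.array([.5355,-.1315]);d=s["eef_pos"][:2]-ax;print("r,ang",np.hypot(*d),np.arctan2(d[1],d[0]))
E
python3 st.py .5745 -.1423 .141
```

```text
clock: 3.3
eef_pos: [0.5744, -0.1412, 0.1413]
tool_rot: [0.784, 0.621, -0.0, 0.0]
force: [0.1, 0.2, -0.7]
grip_width: 0.502
3.3 [ 0.5744 -0.1412  0.1413] [ 2.285e-01  9.736e-01 -5.000e-04] [ 4.e-04 -6.e-04 -1.e+00] 0.502 [ 0.1  0.2 -0.7]
[-0.034  0.012  0.011]
r,ang 0.040083911398647754 -0.24480074073032887
```

Close on the handle.

```bash
python3 -m crank '[[-1,0,0,0,0,0,0],[-1,0,0,0,0,0,0],[-1,0,0,0,0,0,0],[-1,0,0,0,0,0,0]]' 30
python3 st.py .5745 -.1423 .141
python3 - <<'E'
from h import *
im=eyes.camera("wrist");cv2.imwrite("pics/w4.png",im[:,:,::-1])
E
```

```text
clock: 3.7
eef_pos: [0.5747, -0.1441, 0.143]
tool_rot: [0.784, 0.621, -0.001, 0.003]
force: [0.4, -0.2, -4.0]
grip_width: 0.191
3.7 [ 0.5747 -0.1441  0.143 ] [ 0.2288  0.9735 -0.0047] [ 0.0021 -0.0053 -1.    ] 0.191 [ 0.4 -0.2 -4. ]
[ 0.056 -0.02   0.067]
r,ang 0.041168392506109354 -0.31004619044059656
```

View pics/w4.png

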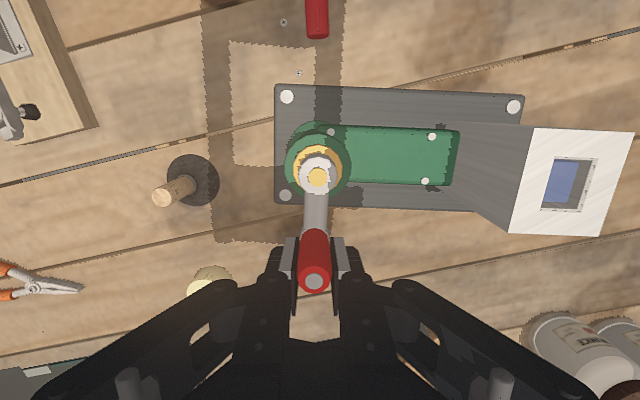

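```bash
python3 - <<'E'
from h import *
s=ctrl.get_state();print(onz("wrist",(314,281),.162,s),s["eef_pos"])
E
python3 -m crank '[[-1,-0.34,-0.06,0,0,0,0],[-1,-0.32,-0.15,0,0,0,0],[-1,-0.27,-0.22,0,0,0,0],[-1,-0.20,-0.28,0,0,0,0]]' 30
python3 st.py
```

```text
[ 0.57553778 -0.1421816   0.162     ] [ 0.57472267 -0.14405186  0.14299276]
clock: 4.15
eef_pos: [0.5465, -0.1721, 0.143]
tool_rot: [0.784, 0.621, 0.001, 0.002]
force: [1.0, 3.4, -2.6]
grip_width: 0.196
4.15 [ 0.5465 -0.1721  0.143 ] [ 2.280e-01  9.737e-01 -7.000e-04] [ 0.0049 -0.0019 -1.    ] 0.196 [ 1.   3.4 -2.6]
r,ang 0.042028762655767764 -1.3053781410738854
```

```bash
cat > nx.py <<'E'
from h import *
import sys
step=float(sys.argv[1]);n=int(sys.argv[2]);C=np.array([.5347,-.1334])
s=ctrl.get_state();Rm=R.from_quat(s["tool_rot"]).as_matrix();p=s["eef_pos"]
d=p[:2]-C;a=np.arctan2(d[1],d[0]);open("log.txt","a").write(f"{p[0]} {p[1]}\n")
print(round(s["clock"],2),p.round(4),"r",np.hypot(*d).round(4),"ang",round(a,3),"z",Rm[:,2].round(4),"F",s["force"].round(1),"M",s["moment"].round(2),round(s["grip_width"],3))
z=Rm[:,2];w=Rm.T@np.cross(z,[0,0,-1])/np.radians(8)
yaw=np.degrees(np.arctan2(Rm[1,0],Rm[0,0]));print("tilt fix",w.round(2),"yaw",yaw.round(2))
for i in range(n):
    a-=np.radians(step);t=np.r_[C+.04*np.array([np.cos(a),np.sin(a)]),.1425]
    u=Rm.T@(t-p)/.03;print(u.round(2).tolist());p=t
P=np.loadtxt("log.txt",ndmin=2)
if len(P)>3:
    x=np.linalg.lstsq(np.c_[2*P,np.ones(len(P))],(P**2).sum(1),rcond=None)[0];print("fit C",x[:2],np.sqrt(x[2]+x[0]**2+x[1]**2))
E
echo ".57472 -.14405" > log.txt; python3 nx.py 20 6
```

```text
4.15 [ 0.5465 -0.1721  0.143 ] r 0.0404 ang -1.274 z [ 0.0049 -0.0019 -1.    ] F [ 1.   3.4 -2.6] M [ 0.81 -0.23  0.01] 0.196
tilt fix [0.04 0.   0.  ] yaw 76.82
[-0.15, -0.44, 0.01]
[-0.0, -0.46, -0.0]
[0.16, -0.44, -0.0]
[0.3, -0.36, -0.0]
[0.4, -0.23, -0.0]
[0.46, -0.08, -0.0]
```

```bash
python3 -m crank '[[-1,-0.15,-0.44,0,0,0,0],[-1,0,-0.46,0,0,0,0],[-1,0.16,-0.44,0,0,0,0],[-1,0.30,-0.36,0,0,0,0]]' 30
python3 nx.py 20 6
```

```text
clock: 4.55
eef_pos: [0.4995, -0.15, 0.1431]
tool_rot: [0.786, 0.619, 0.008, 0.004]
force: [11.9, 3.6, -13.3]
grip_width: 0.194
4.55 [ 0.4995 -0.15    0.1431] r 0.0389 ang -2.702 z [ 0.0173  0.0037 -0.9998] F [ 11.9   3.6 -13.3] M [ 0.53 -1.94  0.05] 0.194
tilt fix [ 0.11 -0.05  0.  ] yaw 76.44
[0.38, -0.25, 0.02]
[0.46, -0.07, 0.0]
[0.45, 0.09, 0.0]
[0.4, 0.24, 0.01]
[0.29, 0.36, 0.01]
[0.15, 0.44, 0.01]
```

```bash
python3 -m crank '[[-1,0.38,-0.25,0,0.11,-0.05,0],[-1,0.46,-0.07,0,0,0,0],[-1,0.45,0.09,0,0,0,0],[-1,0.40,0.24,0,0,0,0]]' 30
python3 nx.py 20 6
```

```text
clock: 4.95
eef_pos: [0.5098, -0.1031, 0.143]
tool_rot: [0.786, 0.618, -0.0, 0.004]
force: [0.5, -4.4, -5.2]
grip_width: 0.194
4.95 [ 0.5098 -0.1031  0.143 ] r 0.0392 ang 2.258 z [ 0.005 -0.007 -1.   ] F [ 0.5 -4.4 -5.2] M [-0.52 -0.03 -0.01] 0.194
tilt fix [0.05 0.04 0.  ] yaw 76.33
[0.33, 0.32, 0.02]
[0.18, 0.43, 0.0]
[0.02, 0.46, 0.0]
[-0.14, 0.44, 0.0]
[-0.28, 0.37, 0.0]
[-0.39, 0.25, 0.0]
fit C [ 0.53602973 -0.13339231] 0.04010347096247825
```

```bash
sed -i 's/\.5347,-\.1334/.5358,-.1334/' nx.py; python3 -m crank '[[-1,0.33,0.32,0,0.05,0.04,0],[-1,0.18,0.43,0,0,0,0],[-1,0.02,0.46,0,0,0,0],[-1,-0.14,0.44,0,0,0,0]]' 30
python3 nx.py 20 8
```

```text
clock: 5.35
eef_pos: [0.56, -0.1008, 0.1428]
tool_rot: [0.785, 0.619, -0.004, -0.003]
force: [-4.5, -1.9, -0.4]
grip_width: 0.191
5.35 [ 0.56   -0.1008  0.1428] r 0.0405 ang 0.932 z [-1.000e-02  9.000e-04 -9.999e-01] F [-4.5 -1.9 -0.4] M [-0.16  0.57 -0.  ] 0.191
tilt fix [-0.07  0.01  0.  ] yaw 76.53
[-0.27, 0.38, 0.01]
[-0.37, 0.28, -0.0]
[-0.44, 0.13, -0.0]
[-0.46, -0.03, 0.0]
[-0.43, -0.18, 0.0]
[-0.34, -0.32, 0.0]
[-0.21, -0.41, 0.0]
[-0.06, -0.46, 0.0]
fit C [ 0.53609933 -0.13328347] 0.0401625550256673
```

```bash
python3 -m crank '[[-1,-0.27,0.38,0,-0.07,0.01,0],[-1,-0.37,0.28,0,0,0,0],[-1,-0.44,0.13,0,0,0,0],[-1,-0.46,-0.03,0,0,0,0],[-1,-0.43,-0.18,0,0,0,0],[-1,-0.34,-0.32,0,0,0,0]]' 30
python3 nx.py 20 8
```

```text
clock: 5.95
eef_pos: [0.5516, -0.1706, 0.1427]
tool_rot: [0.786, 0.619, 0.002, -0.006]
force: [-0.9, 10.3, 0.8]
grip_width: 0.193
5.95 [ 0.5516 -0.1706  0.1427] r 0.0404 ang -1.169 z [-0.0043  0.012  -0.9999] F [-0.9 10.3  0.8] M [1.7  0.18 0.  ] 0.193
tilt fix [-0.05 -0.08  0.  ] yaw 76.43
[-0.2, -0.42, 0.01]
[-0.05, -0.46, 0.0]
[0.11, -0.45, 0.0]
[0.25, -0.39, 0.01]
[0.37, -0.28, 0.01]
[0.44, -0.13, 0.01]
[0.46, 0.03, 0.0]
[0.42, 0.18, 0.0]
fit C [ 0.5361185  -0.13334883] 0.04019536698887488
```

```bash
python3 -m crank '[[-1,-0.2,-0.42,0,-0.05,-0.08,0],[-1,-0.05,-0.46,0,0,0,0],[-1,0.11,-0.45,0,0,0,0],[-1,0.25,-0.39,0,0,0,0],[-1,0.37,-0.28,0,0,0,0]]' 30
python3 nx.py 20 8
```

```text
clock: 6.45
eef_pos: [0.4987, -0.1469, 0.143]
tool_rot: [0.788, 0.615, 0.005, 0.005]
force: [0.4, -2.3, -3.2]
grip_width: 0.19
6.45 [ 0.4987 -0.1469  0.143 ] r 0.0395 ang -2.793 z [ 0.0127 -0.0016 -0.9999] F [ 0.4 -2.3 -3.2] M [-0.3  -0.06 -0.01] 0.19
tilt fix [ 0.09 -0.01  0.  ] yaw 75.94
[0.41, -0.2, 0.01]
[0.46, -0.03, 0.0]
[0.45, 0.13, 0.0]
[0.37, 0.27, 0.0]
[0.26, 0.38, 0.01]
[0.11, 0.45, 0.01]
[-0.05, 0.46, 0.01]
[-0.2, 0.42, 0.0]
fit C [ 0.53620997 -0.13332467] 0.04015196015679258
```

```bash
python3 -m crank '[[-1,0.41,-0.2,0,0.09,-0.01,0],[-1,0.46,-0.03,0,0,0,0],[-1,0.45,0.13,0,0,0,0],[-1,0.37,0.27,0,0,0,0],[-1,0.26,0.38,0,0,0,0]]' 30
python3 nx.py 20 8
```

```text
clock: 6.95
eef_pos: [0.5311, -0.093, 0.1429]
tool_rot: [0.787, 0.617, -0.002, 0.005]
force: [-0.8, -14.2, -6.6]
grip_width: 0.191
6.95 [ 0.5311 -0.093   0.1429] r 0.0407 ang 1.688 z [ 0.0025 -0.0106 -0.9999] F [ -0.8 -14.2  -6.6] M [-2.36  0.07 -0.01] 0.191
tilt fix [0.04 0.07 0.  ] yaw 76.17
[0.06, 0.46, 0.02]
[-0.08, 0.46, 0.0]
[-0.23, 0.4, 0.0]
[-0.35, 0.3, 0.0]
[-0.43, 0.16, 0.0]
[-0.46, 0.0, 0.0]
[-0.44, -0.15, 0.0]
[-0.36, -0.29, 0.0]
fit C [ 0.53621082 -0.13321035] 0.04021662611960091
```

```bash
python3 -m crank '[[-1,0.06,0.45,0,0.04,0.07,0],[-1,-0.08,0.46,0,0,0,0],[-1,-0.23,0.4,0,0,0,0],[-1,-0.35,0.3,0,0,0,0],[-1,-0.43,0.16,0,0,0,0]]' 30
python3 nx.py 15 4
```

```text
clock: 7.45
eef_pos: [0.5762, -0.1304, 0.1429]
tool_rot: [0.784, 0.62, -0.003, -0.004]
force: [-0.8, 2.9, -0.8]
grip_width: 0.192
7.45 [ 0.5762 -0.1304  0.1429] r 0.0405 ang 0.075 z [-0.0104  0.0026 -0.9999] F [-0.8  2.9 -0.8] M [0.48 0.03 0.01] 0.192
tilt fix [-0.08 -0.    0.  ] yaw 76.66
[-0.35, 0.05, 0.01]
[-0.35, -0.03, 0.0]
[-0.33, -0.12, 0.0]
[-0.29, -0.2, 0.0]
fit C [ 0.53618464 -0.13321471] 0.04020390630057975
```

```bash
python3 -m crank '[[-1,-0.35,0.05,0,-0.08,0,0],[-1,-0.35,-0.03,0,0,0,0],[-1,-0.33,-0.12,0,0,0,0]]' 30
python3 nx.py 15 4
python3 -m crank '[[-1,0,0,0,0,0,0],[-1,0,0,0,0,0,0]]' 30
python3 nx.py 10 3
```

```text
clock: 7.75
eef_pos: [0.5655, -0.1609, 0.1428]
tool_rot: [0.785, 0.62, 0.001, -0.001]
force: [-2.5, 4.8, 1.2]
grip_width: 0.193
7.75 [ 0.5655 -0.1609  0.1428] r 0.0405 ang -0.746 z [ 9.0e-04  3.6e-03 -1.0e+00] F [-2.5  4.8  1.2] M [ 0.98  0.35 -0.08] 0.193
tilt fix [ 0.   -0.03  0.  ] yaw 76.58
[-0.27, -0.22, 0.01]
[-0.22, -0.27, -0.0]
[-0.14, -0.32, -0.0]
[-0.05, -0.34, -0.0]
fit C [ 0.53619642 -0.13322685] 0.04021221586380967
clock: 7.95
eef_pos: [0.5636, -0.1626, 0.1429]
tool_rot: [0.786, 0.618, 0.001, -0.001]
force: [-1.4, 2.7, -1.2]
grip_width: 0.192
7.95 [ 0.5636 -0.1626  0.1429] r 0.0403 ang -0.808 z [ 5.0e-04  3.6e-03 -1.0e+00] F [-1.4  2.7 -1.2] M [0.59 0.01 0.05] 0.192
tilt fix [-0.   -0.03  0.  ] yaw 76.41
[-0.18, -0.15, 0.01]
[-0.16, -0.17, -0.0]
[-0.12, -0.2, -0.0]
fit C [ 0.53619237 -0.13322178] 0.04020902491035468
```

```bash
python3 -m crank '[[0,0,0,0,0,0,0],[0,0,0,0,0,0,0],[0,0,0,0,0,0,0],[0,0,0,0,0,0,0],[0,0,0,-0.4,0,0,0],[0,0,0,-0.9,0,0,0],[0,0,0,-0.9,0,0,0],[0,0,0,-0.9,0,0,0]]' 30
python3 st.py .566 -.0255 .235
python3 - <<'E'
from h import *
s=ctrl.get_state();np.save("w5.npy",np.r_[s["eef_pos"],s["tool_rot"]]);im=eyes.camera("wrist");cv2.imwrite("pics/w5.png",im[:,:,::-1])
im=eyes.camera("scene");cv2.imwrite("pics/s5.png",cv2.resize(im[180:300,280:400,::-1],(600,600),interpolation=cv2.INTER_CUBIC));cv2.imwrite("pics/s5f.png",im[:,:,::-1])
E
```

```text
clock: 8.75
eef_pos: [0.5634, -0.1635, 0.2371]
tool_rot: [0.785, 0.619, -0.001, -0.001]
force: [-0.3, 0.4, -0.9]
grip_width: 0.499
8.75 [ 0.5634 -0.1635  0.2371] [2.329e-01 9.725e-01 3.000e-04] [-0.0031  0.001  -1.    ] 0.499 [-0.3  0.4 -0.9]
[ 4.494 -0.987  0.075]
r,ang 0.042458196259415944 -0.8540749295701751
```

View pics/w5.png

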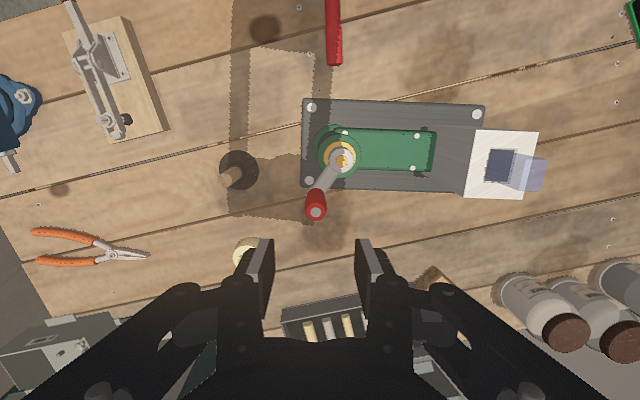

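View pics/s5.png

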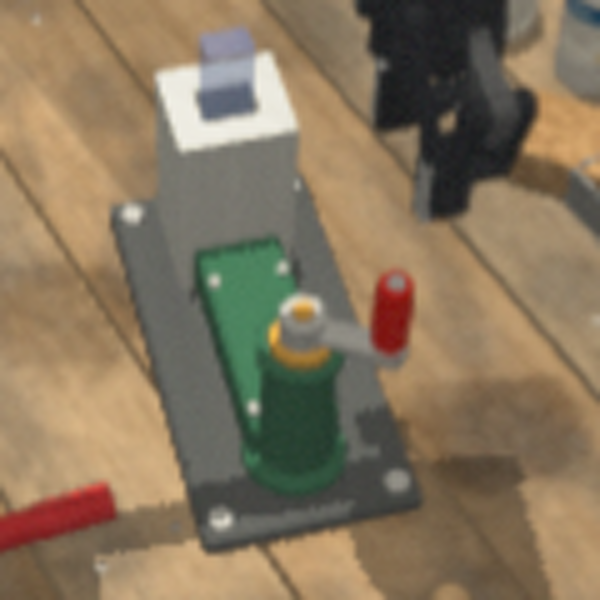

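```bash
python3 -m crank '[[0.2,0.8,-0.16,0,0,0,0],[0.2,0.9,-0.16,0,0,0,0.1],[0.2,0.9,-0.16,0,0,0,0.1],[0.2,0.9,-0.16,0,0,0,0.1],[0.2,0.9,-0.16,0,0,0,0],[0.2,0.7,-0.16,0,0,0,0],[0.2,0,0,0,0,0,0]]' 30
python3 st.py .574 .0033 .235
python3 - <<'E'
from h import *
s=ctrl.get_state();np.save("w6.npy",np.r_[s["eef_pos"],s["tool_rot"]]);im=eyes.camera("wrist");cv2.imwrite("pics/w6.png",im[:,:,::-1])
E
```

```text
clock: 9.55
eef_pos: [0.5782, -0.0051, 0.2425]
tool_rot: [0.799, 0.601, 0.003, 0.005]
force: [-0.4, 0.0, -0.4]
grip_width: 0.602
9.55 [ 0.5782 -0.0051  0.2425] [ 0.2773  0.9608 -0.0017] [ 0.0104 -0.0048 -0.9999] 0.602 [-0.4  0.  -0.4]
[ 0.23  -0.216  0.248]
r,ang 0.1334416889124183 1.244798645298717
```

View pics/w6.png

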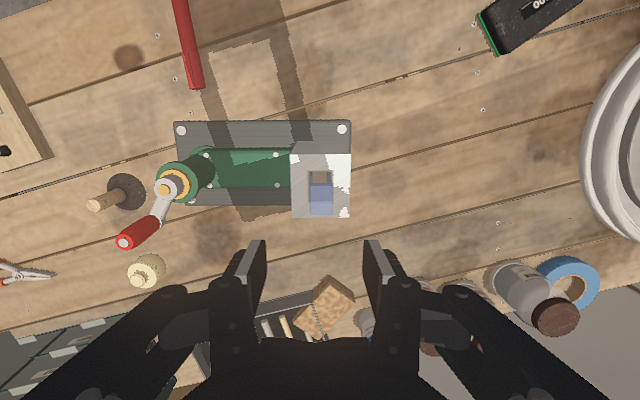

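```bash
python3 - <<'E'
from h import *
v=np.load("w6.npy");s={"eef_pos":v[:3],"tool_rot":v[3:]}
a=cv2.imread("pics/w6.png")[140:230,280:370];cv2.imwrite("pics/w6c.png",cv2.resize(a,(590,590),interpolation=cv2.INTER_CUBIC))
ey=np.array([.2756,.9613,0]);ex=np.array([.9613,-.2756,0]);c=np.array([.574,.0033,0])
for z,hx,hy in((.161,.0125,.009),(.12,.01425,.01075),(.12,.03,.027)):
    P=[c+ex*i*hx+ey*j*hy+[0,0,z] for i,j in((-1,-1),(-1,1),(1,1),(1,-1))]
    q=proj("wrist",P,s);print(z,q.round(1).tolist(),"crop",((q-[280,140])*590/90).round(0).tolist())
E
```

```text
0.161 [[308.9, 184.6], [332.4, 184.5], [331.9, 215.1], [309.1, 215.2]] crop [[189.0, 292.0], [343.0, 292.0], [340.0, 493.0], [191.0, 493.0]]
0.12 [[307.7, 171.1], [331.7, 171.1], [331.2, 201.3], [308.0, 201.3]] crop [[182.0, 204.0], [339.0, 204.0], [336.0, 402.0], [184.0, 402.0]]
0.12 [[289.2, 153.6], [350.4, 153.5], [348.1, 217.1], [290.9, 217.2]] crop [[60.0, 89.0], [461.0, 89.0], [447.0, 506.0], [72.0, 506.0]]
```

View pics/w6c.png

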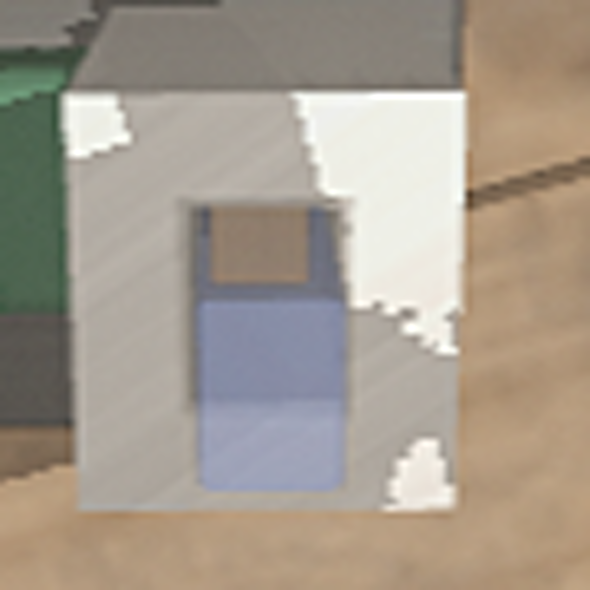

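```bash
python3 -m crank '[[0,0.25,-0.22,0,0.08,0.01,0],[0,0,0,0.5,0,0,0],[0,0,0,0.6,0,0,0],[0,0,0,0,0,0,0]]' 30
python3 nx.py 1 0; python3 st.py .5742 .0040 .18
```

```text
clock: 10.0
eef_pos: [0.5732, 0.0011, 0.2092]
tool_rot: [0.8, 0.6, -0.001, 0.001]
force: [-0.2, 0.4, -0.3]
grip_width: 0.499
10.0 [0.5732 0.0011 0.2092] r 0.1396 ang 1.3 z [-0.001  -0.0021 -1.    ] F [-0.2  0.4 -0.3] M [-0.    0.08 -0.08] 0.499
tilt fix [-0.    0.02  0.  ] yaw 73.74
fit C [ 0.55170269 -0.09113723] 0.06597028740030533
10.0 [0.5732 0.0011 0.2092] [ 0.28    0.96   -0.0023] [-0.001  -0.0021 -1.    ] 0.499 [-0.2  0.4 -0.3]
[0.105 0.006 0.973]
r,ang 0.13785025617098629 1.2939465673391017
```

```bash
python3 -m crank '[[0,0.1,0,0.5,0,0.02,0],[0,0,0,0.5,0,0,0],[0,0,0,0,0,0,0]]' 30
python3 st.py .5742 .0040 .134;python3 - <<'E'
from h import *
im=eyes.camera("wrist");cv2.imwrite("pics/w7.png",im[:,:,::-1])
E
```

```text
clock: 10.3
eef_pos: [0.5746, 0.0022, 0.1803]
tool_rot: [0.801, 0.599, 0.0, 0.0]
force: [0.1, 0.7, -0.4]
grip_width: 0.499
10.3 [0.5746 0.0022 0.1803] [2.830e-01 9.591e-01 6.000e-04] [ 8.e-04  4.e-04 -1.e+00] 0.499 [ 0.1  0.7 -0.4]
[ 0.055 -0.03   1.544]
r,ang 0.1392413966551079 1.2865211582869391
```

View pics/w7.png

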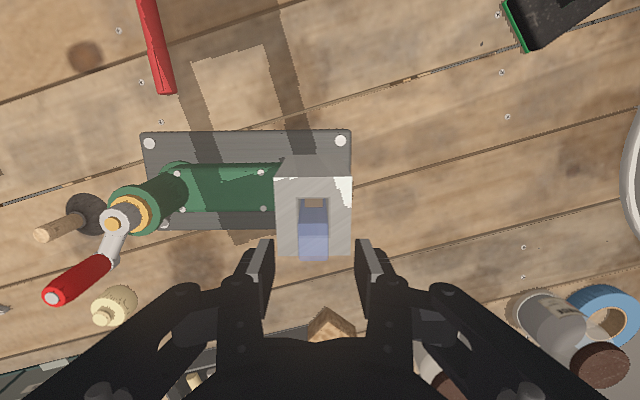

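```bash
python3 -m crank '[[0,0.05,-0.03,0.5,0,0,0],[0,0,0,0.5,0,0,0],[0,0,0,0.4,0,0,0],[0,0,0,0,0,0,0]]' 30
python3 nx.py 1 0;python3 st.py .5742 .0040 .134
```

```text
clock: 10.75
eef_pos: [0.5786, 0.0023, 0.1435]
tool_rot: [0.802, 0.598, 0.004, 0.003]
force: [-0.5, -0.0, -0.3]
grip_width: 0.498
10.75 [0.5786 0.0023 0.1435] r 0.1423 ang 1.265 z [ 1.100e-02 -5.000e-04 -9.999e-01] F [-0.5 -0.  -0.3] M [-0.01  0.01  0.01] 0.498
tilt fix [ 0.08 -0.02  0.  ] yaw 73.44
fit C [ 0.55505448 -0.08433503] 0.07202065214599
10.75 [0.5786 0.0023 0.1435] [0.285  0.9585 0.0027] [ 1.100e-02 -5.000e-04 -9.999e-01] 0.498 [-0.5 -0.  -0.3]
[ 0.011 -0.161  0.316]
r,ang 0.14060554168371256 1.2590669222846549
```

```bash
python3 -m crank '[[0,0.01,-0.16,0.15,0.08,-0.02,-0.05],[0,0,0,0.15,0,0,0],[0,0,0,0,0,0,0]]' 30
python3 nx.py 1 0;python3 st.py .5742 .0040 .134
```

```text
clock: 11.05
eef_pos: [0.5752, 0.0038, 0.1359]
tool_rot: [0.799, 0.601, 0.001, 0.001]
force: [0.1, 1.1, 0.5]
grip_width: 0.497
11.05 [0.5752 0.0038 0.1359] r 0.1427 ang 1.291 z [ 1.5e-03 -1.0e-04 -1.0e+00] F [0.1 1.1 0.5] M [-0.06 -0.01 -0.01] 0.497
tilt fix [ 0.01 -0.    0.  ] yaw 73.85
fit C [ 0.55601038 -0.08147392] 0.0745640445537255
11.05 [0.5752 0.0038 0.1359] [2.781e-01 9.606e-01 3.000e-04] [ 1.5e-03 -1.0e-04 -1.0e+00] 0.497 [0.1 1.1 0.5]
[-0.002 -0.033  0.062]
r,ang 0.14098030041475945 1.2855753594234438
```

Good alignment. Close.

```bash
python3 -m crank '[[-1,0,0,0.05,0,0,0],[-1,0,0,0,0,0,0],[-1,0,0,0,0,0,0],[-1,0,0,0,0,0,0],[-1,0,0,0,0,0,0]]' 60
python3 nx.py 1 0
python3 - <<'E'
from h import *
im=eyes.camera("wrist");cv2.imwrite("pics/w8.png",im[:,:,::-1])
E
```

```text
clock: 11.55
eef_pos: [0.5752, 0.0034, 0.1347]
tool_rot: [0.799, 0.601, 0.0, 0.001]
force: [0.0, 0.5, -1.2]
grip_width: 0.201
11.55 [0.5752 0.0034 0.1347] r 0.1423 ang 1.29 z [ 0.0019 -0.0012 -1.    ] F [ 0.   0.5 -1.2] M [-0.09  0.05 -0.02] 0.201
tilt fix [0.02 0.   0.  ] yaw 73.88
fit C [ 0.55651597 -0.08000378] 0.07588944030116535
```

View pics/w8.png

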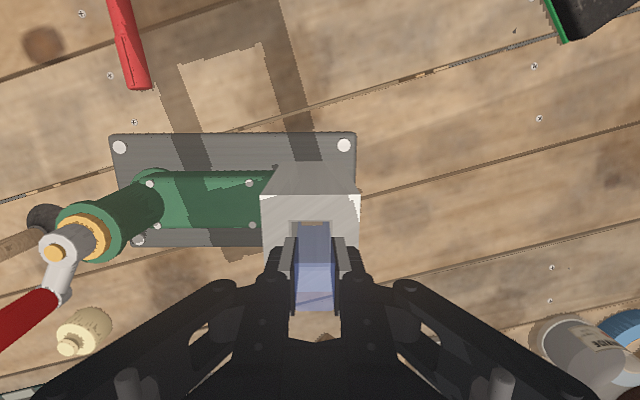

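```bash
python3 -m crank '[[-1,0,0,-0.2,0.02,0,0],[-1,0,0,-0.3,0,0,0],[-1,0,0,-0.3,0,0,0]]' 60
python3 nx.py 1 0;python3 st.py .5752 .0037 .20
```

```text
clock: 11.9
eef_pos: [0.5742, 0.0037, 0.159]
tool_rot: [0.799, 0.601, -0.002, -0.001]
force: [-0.1, 0.3, -0.9]
grip_width: 0.202
11.9 [0.5742 0.0037 0.159 ] r 0.1423 ang 1.298 z [-4.3e-03  3.0e-04 -1.0e+00] F [-0.1  0.3 -0.9] M [0.04 0.01 0.03] 0.202
tilt fix [-0.03  0.01  0.  ] yaw 73.88
fit C [ 0.55676036 -0.07906356] 0.07672721738481697
11.9 [0.5742 0.0037 0.159 ] [ 2.777e-01  9.607e-01 -9.000e-04] [-4.3e-03  3.0e-04 -1.0e+00] 0.202 [-0.1  0.3 -0.9]
[ 0.009  0.026 -1.366]
r,ang 0.14059899550112862 1.2919989666788338
```

```bash
python3 -m crank '[[-1,0.01,0.03,-0.3,-0.03,0.01,0],[-1,0,0,-0.3,0,0,0],[-1,0,0,-0.3,0,0,0]]' 60
python3 nx.py 1 0
python3 -m crank '[[-1,0,0,-0.3,0,0,0],[-1,0,0,-0.4,0,0,0],[-1,0,0,-0.4,0,0,0]]' 60
python3 nx.py 1 0;
```

```text
clock: 12.2
eef_pos: [0.5758, 0.0037, 0.1896]
tool_rot: [0.799, 0.601, 0.001, 0.001]
force: [-0.5, 0.3, -1.0]
grip_width: 0.201
12.2 [0.5758 0.0037 0.1896] r 0.1428 ang 1.287 z [ 2.8e-03  4.0e-04 -1.0e+00] F [-0.5  0.3 -1. ] M [-0.01  0.03  0.06] 0.201
tilt fix [ 0.02 -0.01  0.  ] yaw 73.88
fit C [ 0.55703132 -0.07840625] 0.0773308811261837
clock: 12.5
eef_pos: [0.5755, 0.0038, 0.2257]
tool_rot: [0.799, 0.601, 0.001, 0.001]
force: [1.1, 0.2, -0.8]
grip_width: 0.202
12.5 [0.5755 0.0038 0.2257] r 0.1428 ang 1.289 z [ 3.1e-03  5.0e-04 -1.0e+00] F [ 1.1  0.2 -0.8] M [ 0.01 -0.04  0.02] 0.202
tilt fix [ 0.02 -0.01  0.  ] yaw 73.88
fit C [ 0.5572126  -0.07792607] 0.07776999389226064
```

```bash
python3 -m crank '[[-1,0,0,-0.5,0,0,0],[-1,0,0,-0.6,0,0,0],[-1,0,0,-0.6,0,0,0],[-1,0,0,-0.6,0,0,0],[-1,0,0,-0.3,0,0,0],[-1,0,0,0,0,0,0]]' 60
python3 nx.py 1 0
python3 - <<'E'
from h import *
im=eyes.camera("scene");cv2.imwrite("pics/s9.png",cv2.resize(im[80:280,240:480,::-1],(720,600),interpolation=cv2.INTER_CUBIC))
E
```

```text
clock: 13.1
eef_pos: [0.5758, 0.0037, 0.3128]
tool_rot: [0.799, 0.601, 0.003, 0.002]
force: [0.7, 0.2, -1.8]
grip_width: 0.202
13.1 [0.5758 0.0037 0.3128] r 0.1429 ang 1.287 z [ 8.1e-03  2.0e-04 -1.0e+00] F [ 0.7  0.2 -1.8] M [ 0.01 -0.04  0.04] 0.202
tilt fix [ 0.06 -0.02  0.  ] yaw 73.88
fit C [ 0.55736355 -0.07756337] 0.07810473832828331
```

View pics/s9.png

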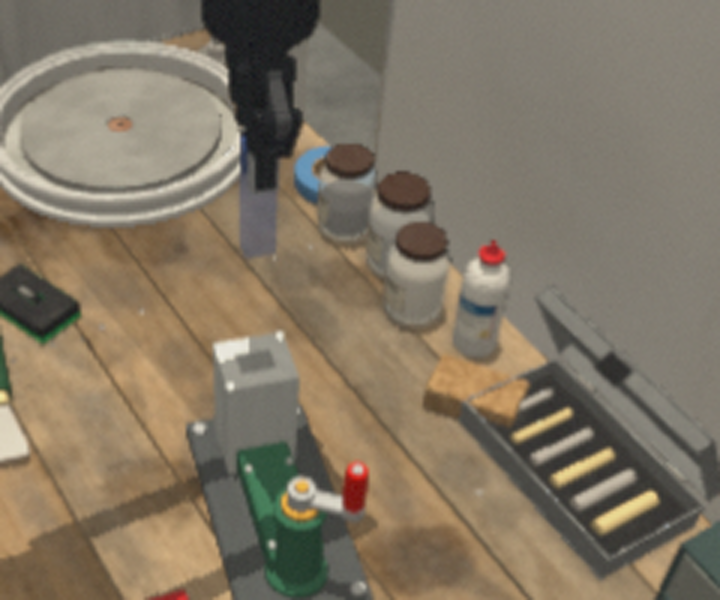

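```bash
python3 -m crank '[[-1,0,0,0,-0.5,0,0],[-1,0,0,0,-0.7,0,0],[-1,0,0,0,-0.7,0,0]]' 60
python3 st.py .57 .004 .31
```

```text
clock: 13.45
eef_pos: [0.5777, 0.0026, 0.3085]
tool_rot: [0.792, 0.595, 0.083, 0.109]
force: [0.4, 0.0, -1.0]
grip_width: 0.204
13.45 [0.5777 0.0026 0.3085] [0.2793 0.9602 0.0015] [ 0.2619 -0.0746 -0.9622] 0.204 [ 0.4  0.  -1. ]
[-0.028 -0.238 -0.118]
r,ang 0.14062494661641436 1.2656670317400152
```

```bash
python3 -m crank '[[-1,0,-0.05,-0.1,-0.7,0,0],[-1,0,-0.05,-0.1,-0.8,0,0],[-1,0,0,-0.1,-0.8,0,0],[-1,0,0,-0.1,-0.7,0,0],[-1,0,0,0,-0.4,0,0],[-1,0,0,0,0,0,0]]' 60
python3 st.py .57 .004 .31; python3 - <<'E'
from h import *
im=eyes.camera("scene");cv2.imwrite("pics/s10.png",cv2.resize(im[80:280,240:480,::-1],(720,600),interpolation=cv2.INTER_CUBIC))
s=ctrl.get_state();Rm=R.from_quat(s["tool_rot"]).as_matrix();print(np.degrees(np.arccos(-Rm[2,2])))
im=eyes.camera("wrist");cv2.imwrite("pics/w10.png",im[:,:,::-1])
E
```

```text
clock: 14.05
eef_pos: [0.5595, 0.0056, 0.3081]
tool_rot: [0.743, 0.56, 0.22, 0.294]
force: [-0.4, 0.1, -2.1]
grip_width: 0.205
14.05 [0.5595 0.0056 0.3081] [ 0.2763  0.9611 -0.0021] [ 0.6556 -0.19   -0.7308] 0.205 [-0.4  0.1 -2.1]
[0.045 0.3   0.194]
r,ang 0.13921062705184506 1.3976208205442409
43.02657329961278
```

View pics/s10.png

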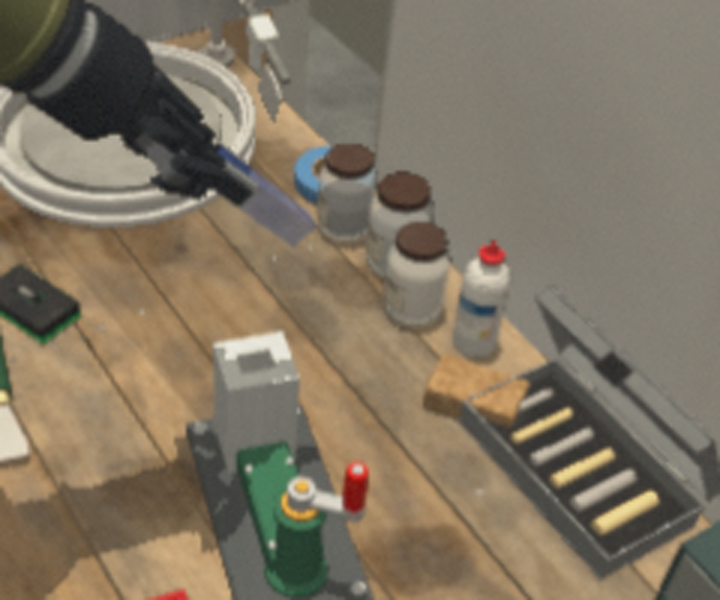

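View pics/w10.png

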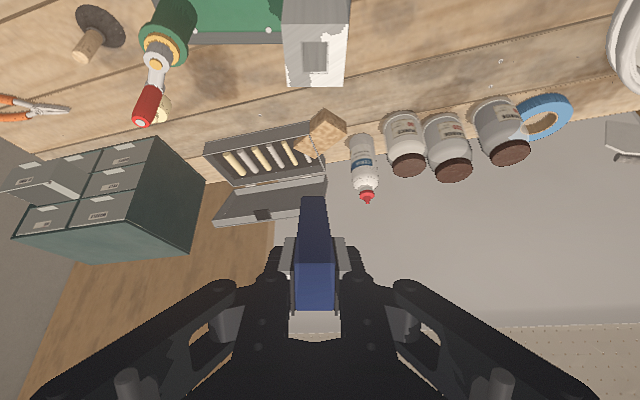

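```bash
python3 -m crank '[[-1,0,0,0,0,0,0],[-1,0,0,0,0,0,0],[-1,0,0,0,0,0,0],[-1,0,0,0,0,0,0]]' 60
python3 -m crank '[[-1,0,0,0,0,0,0],[-1,0,0,0,0,0,0],[-1,0,0,0,0,0,0],[-1,0,0,0,0,0,0]]' 60
python3 - <<'E'
from h import *
s=ctrl.get_state();im=eyes.camera("scene");cv2.imwrite("pics/s11.png",cv2.resize(im[100:180,280:360,::-1],(600,600),interpolation=cv2.INTER_CUBIC))
Rm=R.from_quat(s["tool_rot"]).as_matrix();z=Rm[:,2];p=s["eef_pos"]
print(np.degrees(np.arccos(-z[2])),p+z*.074,p-z*.026,abs(s["joint_vel"]).max())
print((proj("scene",[p+z*.074,p-z*.026])-[280,100])*7.5)
P=p+z*.074
print((proj("scene",[P+Rm@[i,j,0] for i,j in((-.009,-.0125),(-.009,.0125),(.009,.0125),(.009,-.0125))])-[280,100])*7.5)
E
```

```text
clock: 14.55
eef_pos: [0.5657, 0.0048, 0.3121]
tool_rot: [0.744, 0.558, 0.221, 0.294]
force: [-0.8, -0.4, -1.1]
grip_width: 0.205
clock: 14.95
eef_pos: [0.5665, 0.0045, 0.3125]
tool_rot: [0.744, 0.558, 0.221, 0.294]
force: [0.6, 0.1, -0.7]
grip_width: 0.201
43.21023482092667 [ 0.61516576 -0.00964283  0.25858919] [0.54941363 0.00944872 0.33147382] 0.0024086989572256953
[[475.13692997 406.92440859]
 [249.5512159  240.94460715]]
[[452.52733862 452.24989084]
 [514.18961492 399.37897485]
 [497.65331034 361.78533959]
 [436.99516683 414.3051714 ]]
```

View pics/s11.png

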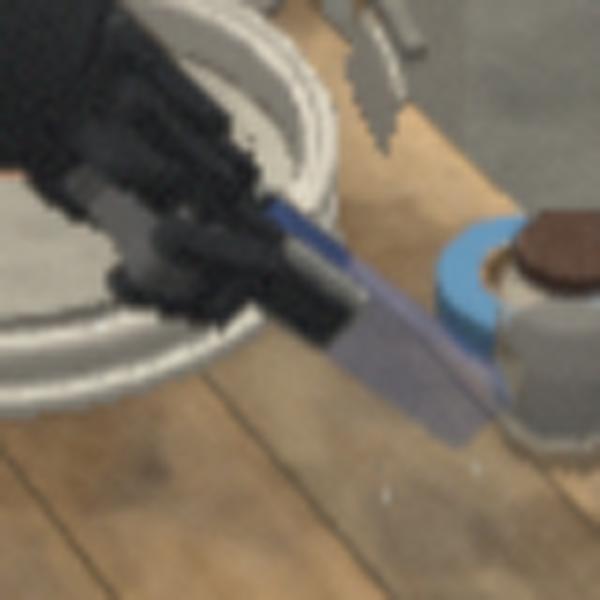

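```bash
python3 - <<'E'
from h import *
im=eyes.camera("top");cv2.imwrite("pics/t12.png",im[:,:,::-1])
a=cv2.imread("pics/top0.png");d=cv2.absdiff(a,im[:,:,::-1].copy()).max(2)
for n,(u,v) in dict(pad=(232,232),dop=(403,211),weight=(409,174)).items(): print(n,d[v-14:v+14,u-14:u+14].mean())
print(job.hand_in())
E
```

```text
pad 5.911989795918367
dop 8.141581632653061
weight 9.293367346938776
the job is handed in; nothing more can be done
None
```

View pics/t12.png

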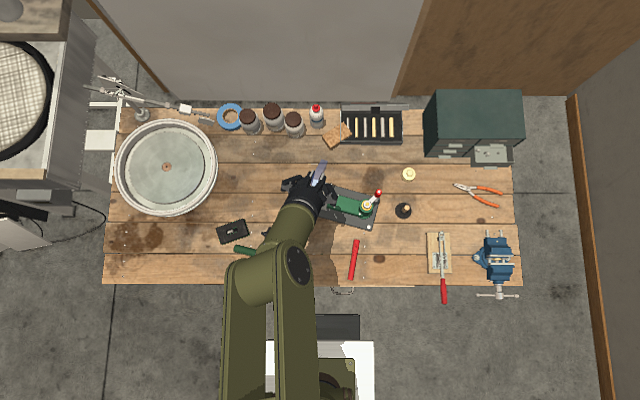

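I wound the crank clockwise, drew the bar straight up out of the well, leaned it over, and handed in at about 15 s with the bar held still. `hand_in` reports no verdict, so these are my own last checks:

- **Crank:** I turned it about 13.1 rad by the measured path of the tool. It starts between 0 and 0.8, so the true angle is at least about 13. The joint itself could not be read. The pictures showed the bar about 4 cm out of the well, and afterwards the crank stayed where I left it.
- **Bar:** it leans about 43° from upright with its first top end uppermost. Its ends are about 0.259 m and 0.331 m above the bench, so its lowest edge is about 13 cm above the holder's top. These figures assume the bar lies along the tool's axis. In the scene view its low end was within about 1–2 pixels of where that puts it, so I saw no slip in the grip.
- **Stillness and grip:** joint speeds were below 0.003 rad/s, at 60 N grip.
- **Bystanders:** the hand pad, dop and weight are at the same pixels in the last top view as in the first. I compared them only by picture difference and by eye; the small differences look like changed lighting.

The tool drifted up to about 10 mm sideways on some descents. I corrected this before each grasp. The highest wrist force I read was about 18 N, while winding; I read it only at the end of each move.

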